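Lock the keyhole template on the sloping jig

TASK

Pick up the steel drilling template by its upright rib and mount it on the sloping jig: feel for the spot where the large ends of its two keyholes drop over the two stud heads, press it down flat on the jig face, then slide it down the slope until its lower edge rests against the ledge and the studs are locked in the narrow slots, and let go. The stud bar may have been clamped anywhere along its short T-slots, so go gently: never push the template against the jig or the studs with more than 40 N, and leave the other things on the bench where they are.

Things in the scene. Friction and masses are not known exactly. Their poses are not given: they have to be found in the camera images.
- template_grip (a point): Centre of the upright rib of the template, a loose steel plate 130 (x) x 150 (y) x 5 mm, 0.4 to 0.65 kg, lying flat on the bench. The rib, 44 long (x), 16 thick (y), 50 mm tall, stands on the plate's middle; grip it across its thickness. This point is 30 mm above the plate's underside. Plate axes: x towards its upper edge (the narrow slots run that way), z normal to it, up.
- template_holes (a point): Point on the template's underside, 12 mm from the plate's centre towards -x (axes as template_grip), midway between the large ends of the two keyholes. These are 24 mm wide octagons centred at y = +48 and -48 mm; from each a slot 13 mm wide runs in +x, its closed end 59 mm from this point.
- template_edge (a point): Middle of the template's lower edge (its -x edge) on the underside, 65 mm from the plate's centre; same axes.
- jig_face: Sloping face of the fixed jig, 210 (x) x 200 mm (y), tilted 15 degrees, low end towards the robot. Origin: middle of the surface, 55 mm above the bench; x straight uphill, y across, z out of the face. When the template is home its axes are parallel to these, template_holes lies at x = -37, y = 0, z = 0 mm here, and the stud shanks are 18 to 50 mm into its slots, counted from the large ends' centres.
- slot_top (a point): Midway between the upper ends of the two T-slots in the jig face (x = 21 mm, y = 0 there; same axes). In each slot (y = +48 and -48 mm) stands a stud, both at one and the same x, anywhere from 8 to 40 mm downhill of this point: not measured, rigid. Shank 10 mm diameter; head 20 mm diameter, 5 mm thick, rim chamfered 0.5 mm; head's underside 8 mm and top 13 mm above the face.
- jig_ledge (a point): Middle of the foot of the ledge's uphill side, on the jig face (x = -90 mm, y = 0 there; same axes). The ledge is a straight steel bar across the low end, 160 mm long, 10 mm thick, 12 mm high; the template's lower edge must come to rest against it.
- nozzle: Loose brass nozzle, 26 mm wide, 48 mm tall, standing; origin at its foot. Bystander.
- offcut: Loose steel block 50 x 40 x 20 mm; origin at the middle of its underside. Bystander.
- can_a: Loose black spray can, 64 mm diameter, 170 mm tall, standing; origin at its foot. Bystander.
- can_b: Loose bare-metal spray can, 64 mm diameter, 170 mm tall, standing; origin at its foot. Bystander.
- spanner: Loose spanner lying on the bench, well to the left. Bystander.
- hammer: Loose hammer lying on the bench, well to the right. Bystander.
- channel: Loose steel channel piece 120 x 50 x 30 mm; origin at the middle of its underside. Bystander.
Not all that is in view belongs to the job. Leave any yellow look-alike of the part that bears template_grip alone.

How it is judged (in metres and radians):
On the way:
1. the template is down over both stud heads (within 5 mm of the jig face), still at least 6 mm up the slope from the ledge (z of template_holes in the frame of jig_face between -0.002 and 0.005 m and x of template_holes in the frame of jig_face between -0.031 and 0.019 m and y of template_holes in the frame of jig_face between -0.006 and 0.006 m and angle between the x axis of template_holes and the x axis of jig_face, either way round below 0.1 rad and angle between the z axis of template_holes and the z axis of jig_face, either way round below 0.1 rad), for 0.1 s.
At the end, for the whole second after the job is handed in: The template lies flat on the jig face (within 3 mm and 3.4 degrees), slots uphill, centred within 3 mm, its lower edge within 3 mm of the ledge, so that both studs are in the narrow slots; it is at rest and released (x of template_holes in the frame of jig_face between -0.04 and -0.034 m and z of template_holes in the frame of jig_face between -0.002 and 0.003 m and y of template_holes in the frame of jig_face between -0.003 and 0.003 m and angle between the x axis of template_holes and the x axis of jig_face, either way round below 0.06 rad and angle between the z axis of template_holes and the z axis of jig_face, either way round below 0.06 rad and linear speed of template below 0.02 m/s); the robot touches nothing.
It fails at once if the template is pushed against the jig or its studs with more than 40 N (contact force between template and jig above 40 N).
It fails at once if one of the bystanders on the bench is moved more than 20 mm (distance of any of nozzle, offcut, can_a, can_b, spanner, hammer, channel from where it was at the start of the episode above 0.02 m).
It also fails if it takes over 72 s, if anything falls off the work surface, if the arm or the gripper's body presses on something with over 40 N, if the wrist force passes 120 N, or if a joint passes its speed limit or range.

ROBOT

A 6-joint arm with a two-finger parallel gripper is mounted at the origin on the work surface. World frame = base frame: x ahead of the robot, y to its left, z up, the work surface at z = 0. Lengths are in m, angles in degrees, forces in N, time in s.
With the tool pointing down it reaches from about 0.4 to 0.825 m from the base axis. Payload 7 kg.
Tool frame: the origin (TCP) lies on the centre line of the jaws, within the pads' length; the fingertips stand r.tip_reach ahead of it and the grasp point (between the pads) is the TCP (r.tip_reach is the distance from the TCP to the fingertips, in m); z points along the fingers, y is the line along which they close (so a half turn about z gives the same grasp; the last joint's range is limited). The gripper opens to 88 mm and grips with 3 to 60 N. Pads are 19 mm wide; open, the fingers measure 130 mm over their backs; the gripper's body (78 mm by 193 mm) begins 47 mm behind the grasp point.
Start: joints at [-59.525, 20.546, 0.682, 0, -70.136, -16.507], TCP at [0.163, -0.655, 0.246] pointing down, gripper open.
Joint ranges: [-176.03, 176.03], [-82.01, 121.73], [-58.28, 71.71], [-173.87, 95.51], [-174.79, -0.11], [-173.66, 173.66]. Speed limits (degrees/s): [136.94, 136.94, 172.46, 180, 180, 180].

INTERFACE

Orientations are given as [roll, pitch, yaw] about the fixed x, y, z axes, in that order (R = Rz(yaw) Ry(pitch) Rx(roll)).
In Python, from plant import sensors, cams, r gives the robot as it stands.
- The arm moves only by the tool drive_tool, never from a script. Its argument "rows" is a list of rows, each an object of numbers: "fingers": the gripper's target within -1 to 1 (fully open at 1, half-way at 0, shut at -1); "x", "y", "z": the shift along the tool's x, y, z in m; "spin": the turn about the tool's z in rad. A call has 1 to 10 rows; each row is the pose to reach, as a shift and turn from the pose commanded when the call began, along the tool's axes at that moment; what a row does not reach only later rows make up. A row lasts 1/8 s, in which the tool goes at most 62.5 mm and 10.7 degrees, less where a joint would pass 70% of its speed; a pose out of reach is approached as far as the arm can. A call with a gripper value outside its range is refused whole. The fingers move at their own pace and stop on an object; "newtons" is the grip in N (left out, the last holds). Time passes only in rows, so rows that repeat a pose let the fingers close. It gives the time, the measured TCP pose, the force, the opening and the grip force at its end, in the units of the state.
- sensors.get_state(): the state, without advancing time (a new reading comes with each control period).
- cams.capture(name): name is "scene" or "top" or "wrist"; returns a dict with "pixels" (400x640x3 uint8, red, green, blue), "intrinsics" (3x3 intrinsics, pixels), "eye" and "orientation" of the camera in the world; the wrist camera has in their place "T_tool_cam" (4x4, takes a point from camera to tool coordinates, whose origin is the TCP and whose axes are the flange's). Camera axes: x right, y up, looking along -z (the intrinsics and any distortion apply to the point x, -y, -z); pixel columns grow to the right and rows downward; lengths in m; the calibration is good to about 2 mm. A picture is of the moment at which its call begins: read the wrist's pose just before it. There is no depth.
- r.close_job(): hands the job in; it is judged then, once.
The state is a dict: "time_s": time; "joints": joint angles; "qd": joint speeds; "joint_torque": joint torques, N m; "tcp_pos": TCP position; "eef_rot": TCP orientation; "contact_force": force on the tool from outside, world axes, zero at the start; "moment": the same for the moment, N m; "gripper_width": finger opening in m; "gripper_force": force on a finger pad.
Only numpy, scipy, OpenCV 4.12 (cv2) and the standard library are available. Lean on these libraries where they do the work, as an engineer would, in place of code of your own. Each camera call takes 0.05 s, during which the arm holds its last target. There are 200 camera calls.

## Working session

There is one attempt and no reset: what is moved stays moved. The work goes in short steps, Python scripts to look and compute and a tool call to move; the robot and the scene stay as the last step left them, time stands still between calls to the robot, and variables do not carry over. Pictures are saved under pics/ and viewed, at most 10 in all, crops included, and the job is handed in when it is done.

Besides the shell and the picture viewer there is one more tool, called after "Call:" by a JSON object that holds its "fn" and its "kwargs", one argument or row to a line. drive_tool: Moves the arm, as the interface text tells. Its arguments: {"type":"object","properties":{"rows":{"type":"array"},"newtons":{"type":"number"}},"required":["rows"]}

```bash
mkdir -p pics; ls; python3 - <<'E'
from plant import sensors,cams,r
import cv2,numpy as np
s=sensors.get_state();print(s['time_s'],s['tcp_pos'],s['eef_rot'],r.tip_reach,s['gripper_width'])
for n in['scene','top']:
    c=cams.capture(n);cv2.imwrite(f'pics/{n}0.png',c['pixels'][:,:,::-1]);print({k:np.array(v).round(4).tolist() for k,v in c.items() if k!='pixels'})
w=cams.capture('wrist');print({k:np.array(v).round(4).tolist() for k,v in w.items() if k!='pixels'})
E
```

```text
pics
0.0 [ 0.16281782 -0.65459287  0.2446383 ] [ 1.79905002e+02 -8.96978084e-03 -1.66037438e+02] 0.019 0.08769677607786297
{'intrinsics': [[459.6295, 0.0, 316.6565], [0.0, 459.6295, 199.5941], [0.0, 0.0, 1.0]], 'eye': [1.569, 0.1109, 1.1083], 'orientation': [44.7103, -0.1724, 97.3128]}
{'intrinsics': [[388.9438, 0.0, 314.4286], [0.0, 388.9438, 202.49], [0.0, 0.0, 1.0]], 'eye': [0.4437, 0.0039, 1.1328], 'orientation': [6.5059, -1.9573, -90.32]}
{'intrinsics': [[293.0671, 0.0, 318.7977], [0.0, 293.0671, 201.9909], [0.0, 0.0, 1.0]], 'T_tool_cam': [[0.0006, 0.9519, 0.3065, 0.0841], [1.0, -0.0006, -0.0001, 0.0004], [0.0, 0.3065, -0.9519, -0.1402], [0.0, 0.0, 0.0, 1.0]]}
```

View pics/top0.png

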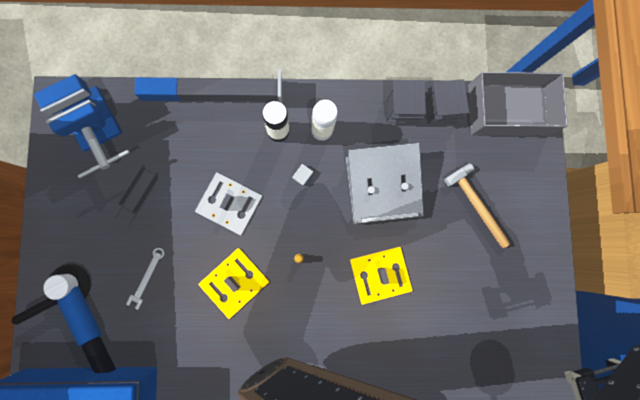

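View pics/scene0.png

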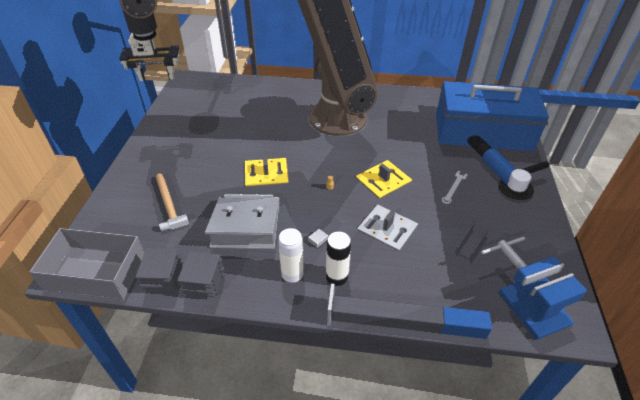

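The grey template is at (229,203) in top and the jig at (385,183). The yellow pieces at (234,283) and (381,276) are decoys. Next I'll enlarge both parts in the top and scene pictures.

```bash
python3 - <<'E'
import cv2,numpy as np
t=cv2.imread('pics/top0.png');s=cv2.imread('pics/scene0.png')
a=cv2.resize(t[165:240,185:270],None,fx=4.6,fy=4.6,interpolation=cv2.INTER_CUBIC)
b=cv2.resize(t[135:230,335:430],None,fx=4,fy=4,interpolation=cv2.INTER_CUBIC)
h=max(a.shape[0],b.shape[0]);o=np.zeros((h,a.shape[1]+b.shape[1],3),np.uint8);o[:a.shape[0],:a.shape[1]]=a;o[:b.shape[0],a.shape[1]:]=b
print(a.shape,b.shape);cv2.imwrite('pics/z1.png',o)
E
```

```text
(345, 391, 3) (380, 380, 3)
```

View pics/z1.png

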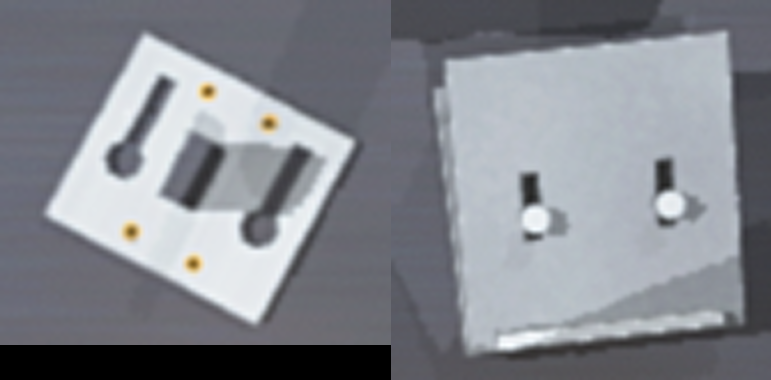

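```bash
cat > h.py <<'E'
import numpy as np
from scipy.spatial.transform import Rotation as R
from scipy.optimize import least_squares
def T(p,e): M=np.eye(4);M[:3,:3]=R.from_euler('xyz',e,degrees=True).as_matrix();M[:3,3]=p;return M
Kt=np.array([[388.9438,0,314.4286],[0,388.9438,202.49],[0,0,1]]);Tt=T([.4437,.0039,1.1328],[6.5059,-1.9573,-90.32])
Kw=np.array([[293.0671,0,318.7977],[0,293.0671,201.9909],[0,0,1]])
Ttc=np.array([[.0006,.9519,.3065,.0841],[1,-.0006,-.0001,.0004],[0,.3065,-.9519,-.1402],[0,0,0,1]])
def proj(K,C,P):
    P=np.atleast_2d(P);c=(P-C[:3,3])@C[:3,:3];q=np.c_[c[:,0],-c[:,1],-c[:,2]]@K.T;return q[:,:2]/q[:,2:]
def plate(p): # x,y,yaw -> plate-centre underside frame
    return T([p[0],p[1],0],[0,0,p[2]])
def jig(p): return T([p[0],p[1],.055],[0,0,p[2]])@T([0,0,0],[0,-15,0])
def tf(M,P): return np.array(P)@M[:3,:3].T+M[:3,3]
PC=[[.065,.075,.005],[.065,-.075,.005],[-.065,-.075,.005],[-.065,.075,.005]]
PH=[[-.012,.048,.005],[-.012,-.048,.005]]
def jpts(d): return [[.105,.1,0],[.105,-.1,0],[-.105,-.1,0],[-.105,.1,0],[.021-d,.048,.013],[.021-d,-.048,.013],[.021,.048,0],[.021,-.048,0]]
E
python3 - <<'E'
from h import *
def cr(P,f,ox,oy): return (np.array(P,float)+.5)/f-.5+[ox,oy]
pc=cr([[147,33],[356,140],[257,325],[45,213],[125,160],[260,229]],4.6,185,165)
f=lambda p:(proj(Kt,Tt,tf(plate(p),PC+PH))-pc).ravel()
s=least_squares(f,[.45,.25,-30],x_scale=[.01,.01,1]);print('plate',s.x.round(4),s.fun.reshape(-1,2).round(1).tolist())
jc=cr([[445,60],[728,33],[744,325],[468,355],[536,219],[670,206],[529,173],[663,158]],4,335,135)-np.array([391/4,0])
g=lambda p:(proj(Kt,Tt,tf(jig(p),jpts(p[3])))-jc).ravel()
s=least_squares(g,[.5,-.2,0,.02],x_scale=[.01,.01,1,.01]);print('jig',s.x.round(4),s.fun.reshape(-1,2).round(1).tolist())
E
```

```text
plate [  0.5707   0.214  -27.6059] [[-0.1, -0.0], [-0.0, 0.2], [0.0, -0.2], [0.1, 0.2], [-0.0, -0.2], [-0.1, 0.0]]
jig [ 0.6203 -0.2368  5.8242  0.0319] [[0.0, -0.1], [0.1, -0.3], [0.0, 0.3], [0.3, 0.0], [-0.2, 0.1], [0.1, -0.1], [-0.2, -0.1], [-0.1, 0.2]]
```

Call:
{"fn": "drive_tool", "kwargs": {
  "rows": [
    {"x":-0.06,"y":0.03,"fingers":1},
    {"x":-0.115,"y":0.06,"spin":0.02},
    {"x":-0.17,"y":0.09,"spin":0.04},
    {"x":-0.225,"y":0.12,"spin":0.06},
    {"x":-0.28,"y":0.15,"spin":0.08},
    {"x":-0.335,"y":0.18,"spin":0.1},
    {"x":-0.39,"y":0.21,"spin":0.12},
    {"x":-0.445,"y":0.24,"spin":0.142},
    {"x":-0.5,"y":0.27,"spin":0.142},
    {"x":-0.544,"y":0.295,"spin":0.142}
  ]
}}

```text
invalid input
```

Call:
{"fn": "drive_tool", "kwargs": {
  "rows": [
    {"x":0},
    {"x":0},
    {"x":0}
  ]
}}

```text
invalid input
```

```bash
cat >> h.py <<'E'
def shot(name):
    from plant import sensors,cams
    import cv2
    s=sensors.get_state();print(s['time_s'],np.round(s['tcp_pos'],4),np.round(s['eef_rot'],2),np.round(s['contact_force'],1),np.round(s['joints'],1))
    M=T(s['tcp_pos'],s['eef_rot'])@Ttc;np.save(f'pics/{name}.npy',M)
    im=cams.capture('wrist')['pixels'][:,:,::-1].copy();cv2.imwrite(f'pics/{name}.png',im);return im,M
E
python3 - <<'E'
from h import *
im,M=shot('w1')
print(proj(Kw,M,tf(jig([.6203,-.2368,5.824]),jpts(.032)+[[-.09,.08,.012],[-.09,-.08,.012]])).round(0).tolist())
E
```

```text
0.15 [ 0.1628 -0.6547  0.2448] [ 1.7992e+02 -1.0000e-02 -1.6604e+02] [-0.1 -0.3 -0.1] [-59.5  20.6   0.6  -0.  -70.1 -16.5]
[[534.0, 551.0], [423.0, 541.0], [442.0, 426.0], [554.0, 437.0], [522.0, 494.0], [467.0, 489.0], [513.0, 503.0], [460.0, 498.0], [548.0, 451.0], [456.0, 441.0]]
```

View pics/w1.png

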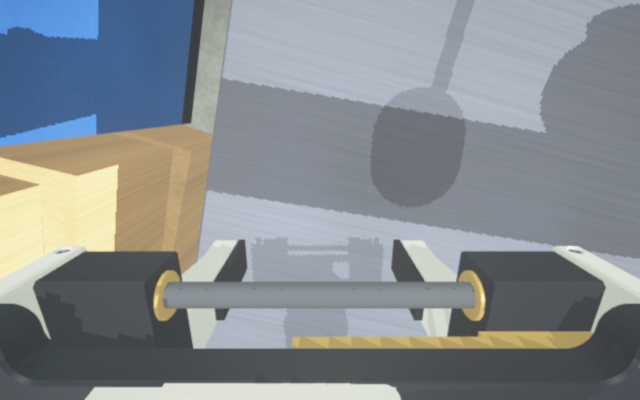

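The "invalid input" refusals suggest every row needs all the keys, so the arm is still at the start. The picture shows the gripper filling the rows below 250, so useful views lie above that. I'll resend with all the keys.

Call:
{"fn": "drive_tool", "kwargs": {
  "rows": [
    {"x":-0.06,"y":0.027,"z":0,"spin":0,"fingers":1},
    {"x":-0.115,"y":0.052,"z":0,"spin":0.02,"fingers":1},
    {"x":-0.17,"y":0.076,"z":0,"spin":0.04,"fingers":1},
    {"x":-0.225,"y":0.1,"z":0,"spin":0.06,"fingers":1},
    {"x":-0.28,"y":0.125,"z":0,"spin":0.08,"fingers":1},
    {"x":-0.335,"y":0.15,"z":0,"spin":0.1,"fingers":1},
    {"x":-0.39,"y":0.174,"z":0,"spin":0.12,"fingers":1},
    {"x":-0.445,"y":0.198,"z":0,"spin":0.142,"fingers":1},
    {"x":-0.5,"y":0.223,"z":0,"spin":0.142,"fingers":1},
    {"x":-0.555,"y":0.247,"z":0,"spin":0.142,"fingers":1}
  ],
  "newtons": 20
}}

```text
time_s: 1.45
tcp_pos: [0.6432, -0.2799, 0.2455]
eef_rot: [180.0, -0.0, -174.2]
contact_force: [0.9, -1.1, 0.2]
gripper_width: 0.0876
gripper_force: 0.0
```

Call:
{"fn": "drive_tool", "kwargs": {
  "rows": [
    {"x":-0.055,"y":0.024,"z":0,"spin":0,"fingers":1},
    {"x":-0.055,"y":0.024,"z":0,"spin":0,"fingers":1},
    {"x":-0.055,"y":0.024,"z":0,"spin":0,"fingers":1},
    {"x":-0.055,"y":0.024,"z":0,"spin":0,"fingers":1}
  ]
}}

```text
time_s: 1.95
tcp_pos: [0.6934, -0.2527, 0.2459]
eef_rot: [-180.0, 0.0, -174.2]
contact_force: [0.3, 0.4, 1.2]
gripper_width: 0.0876
gripper_force: 0.0
```

```bash
python3 - <<'E'
from h import *
im,M=shot('w2')
print(proj(Kw,M,tf(jig([.6203,-.2368,5.824]),jpts(.032)+[[-.09,.08,.012],[-.09,-.08,.012]])).round(0).tolist())
E
```

```text
1.95 [ 0.6934 -0.2527  0.2459] [-180.      0.   -174.22] [0.3 0.4 1.2] [ -5.   26.5   9.9   0.  -73.4 -79.3]
[[430.0, 216.0], [249.0, 216.0], [247.0, 21.0], [433.0, 21.0], [387.0, 107.0], [295.0, 107.0], [384.0, 140.0], [296.0, 140.0], [418.0, 29.0], [263.0, 29.0]]
```

View pics/w2.png

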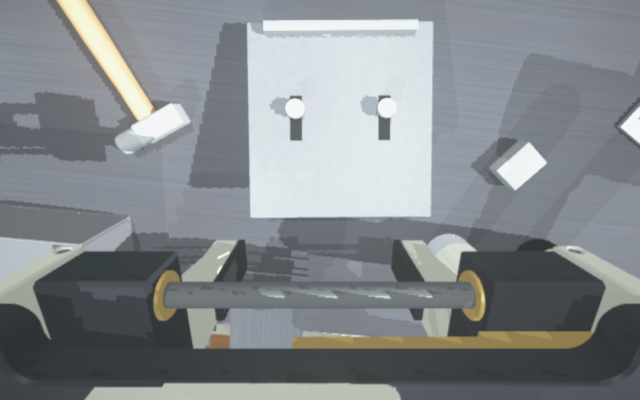

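The wrist image confirms the jig estimate: heads at (387,107) and (295,107) and face corners within 1 px of prediction. I'll go to the template and look at it the same way.

Call:
{"fn": "drive_tool", "kwargs": {
  "rows": [
    {"x":0.004,"y":0.055,"z":0,"spin":0.07,"fingers":1},
    {"x":0.008,"y":0.11,"z":0,"spin":0.14,"fingers":1},
    {"x":0.012,"y":0.165,"z":0,"spin":0.21,"fingers":1},
    {"x":0.016,"y":0.22,"z":0,"spin":0.28,"fingers":1},
    {"x":0.02,"y":0.275,"z":0,"spin":0.36,"fingers":1},
    {"x":0.025,"y":0.33,"z":0,"spin":0.43,"fingers":1},
    {"x":0.029,"y":0.385,"z":0,"spin":0.51,"fingers":1},
    {"x":0.033,"y":0.449,"z":0,"spin":0.583,"fingers":1},
    {"x":0.033,"y":0.449,"z":0,"spin":0.583,"fingers":1},
    {"x":0.033,"y":0.449,"z":0,"spin":0.583,"fingers":1}
  ]
}}

```text
time_s: 3.25
tcp_pos: [0.6155, 0.191, 0.2461]
eef_rot: [180.0, 0.0, 152.5]
contact_force: [1.3, -0.3, -0.0]
gripper_width: 0.0875
gripper_force: 0.0
```

```bash
python3 - <<'E'
from h import *
import cv2
im,M=shot('w3')
print('pred',proj(Kw,M,tf(plate([.5707,.214,-27.606]),PC+PH)).round(1).tolist())
# jig refinement from w2 (heads)
g=cv2.cvtColor(cv2.imread('pics/w2.png'),6);N=np.load('pics/w2.npy')
hd=[]
for u,v in((387,107),(295,107)):
    c=g[v-14:v+15,u-14:u+15]; b=(c>240).astype(np.uint8); n,l,st,ce=cv2.connectedComponentsWithStats(b); k=1+np.argmax(st[1:,4]); hd.append(ce[k]+[u-14,v-14]);print(hd[-1],st[k])
c=np.array([[431,216.5],[249,216.5],[248,21.5],[433,21.5]]+[list(h) for h in hd])
f=lambda p:(proj(Kw,N,tf(jig(p),jpts(p[3])[:6]))-c).ravel()
s=least_squares(f,[.62,-.237,5.8,.03],x_scale=[.01,.01,1,.01]);print(s.x.round(4),s.fun.reshape(-1,2).round(1).tolist())
E
```

```text
3.25 [0.6155 0.191  0.2461] [1.7997e+02 2.0000e-02 1.5246e+02] [ 1.3 -0.3 -0. ] [  34.6   17.7   -3.4    0.   -68.9 -152.1]
pred [[374.0, 185.0], [262.2, 184.8], [256.0, 80.2], [380.4, 80.5], [356.2, 125.8], [280.1, 125.6]]
[387.02745098 107.2       ] [  5   6  19  18 255]
[294.69230769 107.88076923] [  5   6  18  19 260]
[ 0.6207 -0.2363  5.8698  0.0316] [[-0.8, 0.1], [0.6, 0.2], [-0.9, 0.0], [0.7, -0.2], [0.0, 0.3], [0.4, -0.3]]
```

View pics/w3.png

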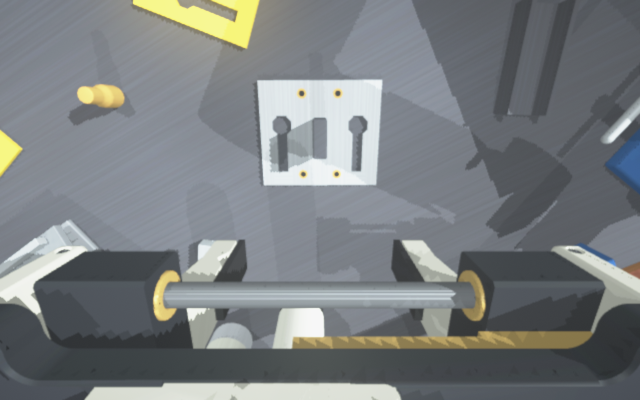

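The template is square to the tool, with corners at (258,80), (382,80), (378,184) and (264,185). The match is exact along tool x and off by less than 2 mm across. I'll descend and grasp the rib.

Call:
{"fn": "drive_tool", "kwargs": {
  "rows": [
    {"x":0.025,"y":0,"z":0.04,"spin":0,"fingers":1},
    {"x":0.05,"y":0,"z":0.085,"spin":0,"fingers":1},
    {"x":0.05,"y":0,"z":0.13,"spin":0,"fingers":1},
    {"x":0.05,"y":0,"z":0.165,"spin":0,"fingers":1},
    {"x":0.05,"y":0,"z":0.19,"spin":0,"fingers":1},
    {"x":0.05,"y":0,"z":0.205,"spin":0,"fingers":1},
    {"x":0.05,"y":0,"z":0.214,"spin":0,"fingers":1},
    {"x":0.05,"y":0,"z":0.214,"spin":0,"fingers":1}
  ]
}}

```text
time_s: 4.3
tcp_pos: [0.5716, 0.2142, 0.0316]
eef_rot: [-180.0, 0.0, 152.4]
contact_force: [-0.2, -0.6, -0.3]
gripper_width: 0.0877
gripper_force: 0.0
```

Call:
{"fn": "drive_tool", "kwargs": {
  "rows": [
    {"x":0,"y":0,"z":0,"spin":0,"fingers":-0.2},
    {"x":0,"y":0,"z":0,"spin":0,"fingers":-0.4},
    {"x":0,"y":0,"z":0,"spin":0,"fingers":-0.6},
    {"x":0,"y":0,"z":0,"spin":0,"fingers":-1},
    {"x":0,"y":0,"z":0,"spin":0,"fingers":-1},
    {"x":0,"y":0,"z":0,"spin":0,"fingers":-1},
    {"x":0,"y":0,"z":0,"spin":0,"fingers":-1},
    {"x":0,"y":0,"z":0,"spin":0,"fingers":-1}
  ],
  "newtons": 25
}}

```text
time_s: 5.3
tcp_pos: [0.5714, 0.2146, 0.0315]
eef_rot: [180.0, 0.0, 152.4]
contact_force: [1.2, -0.6, -0.4]
gripper_width: 0.0153
gripper_force: 25.0
```

Call:
{"fn": "drive_tool", "kwargs": {
  "rows": [
    {"x":0,"y":0,"z":-0.01,"spin":0,"fingers":-1},
    {"x":0,"y":0,"z":-0.035,"spin":0,"fingers":-1},
    {"x":0,"y":0,"z":-0.07,"spin":0,"fingers":-1},
    {"x":0,"y":0,"z":-0.11,"spin":0,"fingers":-1},
    {"x":0,"y":0,"z":-0.15,"spin":0,"fingers":-1},
    {"x":0,"y":0,"z":-0.185,"spin":0,"fingers":-1},
    {"x":0,"y":0,"z":-0.2,"spin":0,"fingers":-1},
    {"x":0,"y":0,"z":-0.2,"spin":0,"fingers":-1}
  ]
}}

```text
time_s: 6.3
tcp_pos: [0.5713, 0.2147, 0.2319]
eef_rot: [179.9, 0.0, 152.4]
contact_force: [0.0, -0.6, -4.8]
gripper_width: 0.0158
gripper_force: 25.0
```

Call:
{"fn": "drive_tool", "kwargs": {
  "rows": [
    {"x":-0.015,"y":-0.017,"z":0,"spin":-0.03,"fingers":-1},
    {"x":-0.045,"y":-0.051,"z":0,"spin":-0.09,"fingers":-1},
    {"x":-0.08,"y":-0.091,"z":0,"spin":-0.16,"fingers":-1},
    {"x":-0.12,"y":-0.137,"z":0,"spin":-0.24,"fingers":-1},
    {"x":-0.16,"y":-0.182,"z":0,"spin":-0.32,"fingers":-1},
    {"x":-0.2,"y":-0.228,"z":0,"spin":-0.4,"fingers":-1},
    {"x":-0.24,"y":-0.273,"z":0,"spin":-0.47,"fingers":-1},
    {"x":-0.275,"y":-0.313,"z":0,"spin":-0.54,"fingers":-1},
    {"x":-0.295,"y":-0.336,"z":0,"spin":-0.584,"fingers":-1},
    {"x":-0.302,"y":-0.344,"z":0,"spin":-0.584,"fingers":-1}
  ]
}}

```text
time_s: 7.55
tcp_pos: [0.6788, -0.232, 0.2279]
eef_rot: [179.9, -0.3, -174.2]
contact_force: [-1.1, 0.7, -4.1]
gripper_width: 0.0157
gripper_force: 25.0
```

Call:
{"fn": "drive_tool", "kwargs": {
  "rows": [
    {"x":0,"y":0,"z":0.02,"spin":0,"fingers":-1},
    {"x":0,"y":0,"z":0.045,"spin":0,"fingers":-1},
    {"x":0,"y":0,"z":0.07,"spin":0,"fingers":-1},
    {"x":0,"y":0,"z":0.085,"spin":0,"fingers":-1},
    {"x":0,"y":0,"z":0.09,"spin":0,"fingers":-1},
    {"x":0,"y":0,"z":0.09,"spin":0,"fingers":-1}
  ]
}}

```text
time_s: 8.3
tcp_pos: [0.68, -0.23, 0.1416]
eef_rot: [-180.0, -0.0, -174.1]
contact_force: [-0.4, 0.4, -4.1]
gripper_width: 0.0156
gripper_force: 25.0
```

```bash
python3 - <<'E'
from h import *
im,M=shot('w4')
E
```

```text
8.3 [ 0.68   -0.23    0.1416] [-1.7999e+02 -1.0000e-02 -1.7410e+02] [-0.4  0.4 -4.1] [ -3.2  28.5  -0.7   0.  -60.7 -80.9]
```

View pics/w4.png

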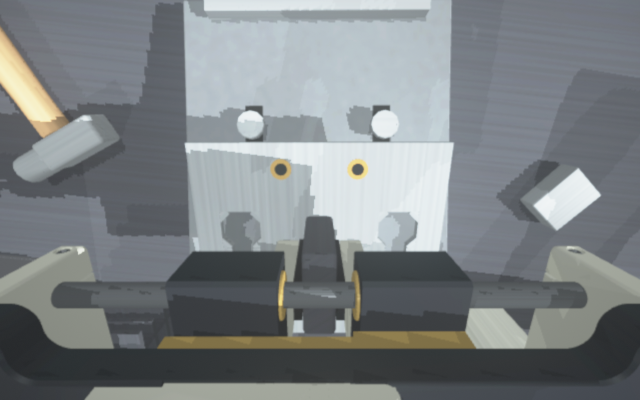

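The plate is held square, with its lower edge at row 143 and both stud heads visible at (250,124) and (385,124). I'll press it gently onto the empty upper jig face so that it pivots to 15°.

Call:
{"fn": "drive_tool", "kwargs": {
  "rows": [
    {"x":0,"y":0,"z":0.012,"spin":0,"fingers":-1},
    {"x":0,"y":0,"z":0.022,"spin":0,"fingers":-1},
    {"x":0,"y":0,"z":0.027,"spin":0,"fingers":-1},
    {"x":0,"y":0,"z":0.03,"spin":0,"fingers":-1},
    {"x":0,"y":0,"z":0.032,"spin":0,"fingers":-1}
  ]
}}

```text
time_s: 8.98
tcp_pos: [0.6786, -0.2302, 0.1118]
eef_rot: [-180.0, -0.1, -174.1]
contact_force: [-13.2, 4.8, 15.4]
gripper_width: 0.0158
gripper_force: 25.0
```

Call:
{"fn": "drive_tool", "kwargs": {
  "rows": [
    {"x":0,"y":0,"z":0.001,"spin":0,"fingers":-1},
    {"x":0,"y":0,"z":0.002,"spin":0,"fingers":-1},
    {"x":0,"y":0,"z":0.003,"spin":0,"fingers":-1}
  ]
}}

```text
time_s: 9.35
tcp_pos: [0.6778, -0.2303, 0.1091]
eef_rot: [-180.0, -0.2, -174.1]
contact_force: [-14.1, 5.2, 14.3]
gripper_width: 0.016
gripper_force: 25.0
```

Call:
{"fn": "drive_tool", "kwargs": {
  "rows": [
    {"x":0,"y":0,"z":0.001,"spin":0,"fingers":-1},
    {"x":0,"y":0,"z":0.002,"spin":0,"fingers":-1}
  ]
}}

```text
time_s: 9.6
tcp_pos: [0.6774, -0.2303, 0.1069]
eef_rot: [180.0, -0.2, -174.1]
contact_force: [-15.3, 3.1, 15.3]
gripper_width: 0.016
gripper_force: 25.0
```

Call:
{"fn": "drive_tool", "kwargs": {
  "rows": [
    {"x":0,"y":0,"z":0,"spin":0,"fingers":-1},
    {"x":0,"y":0,"z":0.001,"spin":0,"fingers":-1}
  ],
  "newtons": 14
}}

```text
time_s: 9.85
tcp_pos: [0.678, -0.2305, 0.1058]
eef_rot: [-180.0, -0.2, -174.1]
contact_force: [-13.4, 4.1, 17.8]
gripper_width: 0.016
gripper_force: 14.0
```

```bash
python3 - <<'E'
from h import *
im,M=shot('w5')
P=M@np.linalg.inv(Ttc)
for th in (0,5,10,15):
    G=P@T([0,0,0],[180,0,180])@T([0,0,0],[0,-th,0])   # plate axes at the TCP
    print(th,proj(Kw,M,tf(G,np.array(PC+PH)-[0,0,.0315])).round(0).tolist()[2:])
E
```

```text
9.85 [ 0.678  -0.2305  0.1058] [-1.7998e+02 -1.5000e-01 -1.7409e+02] [-13.4   4.1  17.8] [ -3.2  30.2  -3.    0.1 -56.9 -80.9]
0 [[184.0, 143.0], [452.0, 143.0], [396.0, 230.0], [240.0, 230.0]]
5 [[189.0, 147.0], [447.0, 147.0], [395.0, 233.0], [241.0, 233.0]]
10 [[194.0, 151.0], [443.0, 151.0], [395.0, 236.0], [242.0, 236.0]]
15 [[198.0, 155.0], [439.0, 155.0], [394.0, 240.0], [242.0, 240.0]]
```

View pics/w5.png

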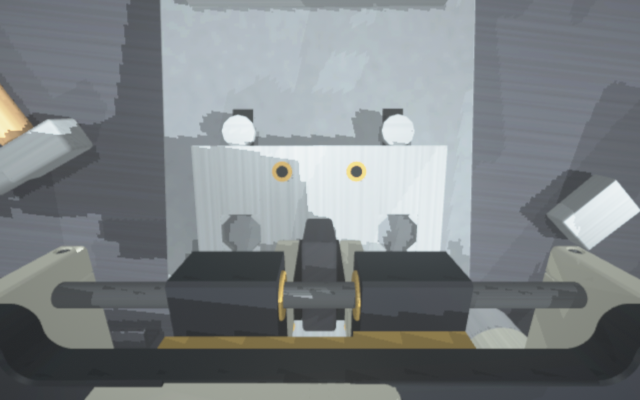

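It's pivoting: about 7° so far, judging by the lower edge at row 146 and 254 px wide. I'll continue gently and shift slightly downhill to relieve the x force.

Call:
{"fn": "drive_tool", "kwargs": {
  "rows": [
    {"x":0.002,"y":0,"z":0.0005,"spin":0,"fingers":-1},
    {"x":0.003,"y":0,"z":0.001,"spin":0,"fingers":-1}
  ],
  "newtons": 12
}}

```text
time_s: 10.15
tcp_pos: [0.6779, -0.2306, 0.1058]
eef_rot: [-179.9, 0.2, -174.1]
contact_force: [-3.1, 4.5, 10.7]
gripper_width: 0.0162
gripper_force: 12.0
```

Call:
{"fn": "drive_tool", "kwargs": {
  "rows": [
    {"x":0.001,"y":0,"z":0.0005,"spin":0,"fingers":-1},
    {"x":0.001,"y":0,"z":0.001,"spin":0,"fingers":-1}
  ]
}}

```text
time_s: 10.4
tcp_pos: [0.6779, -0.2306, 0.1056]
eef_rot: [-179.9, 0.3, -174.0]
contact_force: [-5.1, 5.5, 16.6]
gripper_width: 0.016
gripper_force: 12.0
```

Call:
{"fn": "drive_tool", "kwargs": {
  "rows": [
    {"x":0.001,"y":0,"z":0.0005,"spin":0,"fingers":-1},
    {"x":0.001,"y":0,"z":0.001,"spin":0,"fingers":-1},
    {"x":0.001,"y":0,"z":0.001,"spin":0,"fingers":-1}
  ],
  "newtons": 10
}}

```text
time_s: 10.78
tcp_pos: [0.6779, -0.2306, 0.1053]
eef_rot: [-179.9, 0.4, -174.0]
contact_force: [-1.2, 5.4, 15.2]
gripper_width: 0.016
gripper_force: 10.0
```

```bash
python3 - <<'E'
from h import *
import cv2
im,M=shot('w6')
P=M@np.linalg.inv(Ttc)
for th in (8,15):
    G=P@T([0,0,0],[180,0,180])@T([0,0,0],[0,-th,0])
    print(th,proj(Kw,M,tf(G,np.array(PC+PH)-[0,0,.0315])).round(0).tolist()[2:])
cv2.imwrite('pics/w6c.png',cv2.resize(im[90:260,150:490],None,fx=2.3,fy=2.3,interpolation=2))
E
```

```text
10.775 [ 0.6779 -0.2306  0.1053] [-179.87    0.41 -174.01] [-1.2  5.4 15.2] [ -3.2  30.   -3.6   0.1 -56.1 -80.8]
8 [[192.0, 149.0], [444.0, 149.0], [395.0, 235.0], [241.0, 235.0]]
15 [[198.0, 155.0], [439.0, 155.0], [394.0, 240.0], [242.0, 240.0]]
```

View pics/w6c.png

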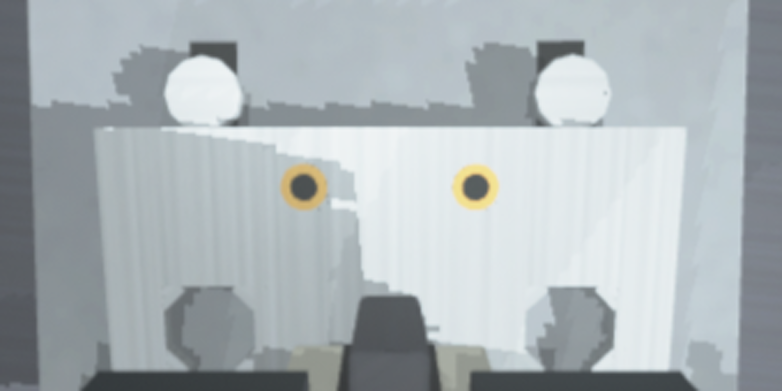

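The lower edge (row 145) has come to rest against the stud heads' uphill rims, which stops the pivot. I'll lift, shift 12 mm uphill and press again with the lighter grip.

Call:
{"fn": "drive_tool", "kwargs": {
  "rows": [
    {"x":0,"y":0,"z":-0.008,"spin":0,"fingers":-1},
    {"x":-0.004,"y":0,"z":-0.014,"spin":0,"fingers":-1},
    {"x":-0.012,"y":0,"z":-0.014,"spin":0,"fingers":-1},
    {"x":-0.012,"y":0,"z":-0.011,"spin":0,"fingers":-1}
  ]
}}

```text
time_s: 11.32
tcp_pos: [0.6875, -0.2294, 0.1109]
eef_rot: [-180.0, -0.0, -174.1]
contact_force: [-1.0, -0.4, -5.1]
gripper_width: 0.0159
gripper_force: 10.0
```

Call:
{"fn": "drive_tool", "kwargs": {
  "rows": [
    {"x":0,"y":0,"z":0.002,"spin":0,"fingers":-1},
    {"x":0,"y":0,"z":0.004,"spin":0,"fingers":-1},
    {"x":0,"y":0,"z":0.005,"spin":0,"fingers":-1}
  ]
}}

```text
time_s: 11.7
tcp_pos: [0.6864, -0.2295, 0.1068]
eef_rot: [180.0, -0.0, -174.1]
contact_force: [-3.9, 1.4, 3.4]
gripper_width: 0.0158
gripper_force: 10.0
```

Call:
{"fn": "drive_tool", "kwargs": {
  "rows": [
    {"x":0,"y":0,"z":0.001,"spin":0,"fingers":-1},
    {"x":0,"y":0,"z":0.002,"spin":0,"fingers":-1}
  ]
}}

```text
time_s: 11.95
tcp_pos: [0.6861, -0.2295, 0.1057]
eef_rot: [-180.0, -0.0, -174.1]
contact_force: [-6.6, 1.8, 5.8]
gripper_width: 0.016
gripper_force: 10.0
```

Low forces and it's pivoting. I'll press on until it's flat.

Call:
{"fn": "drive_tool", "kwargs": {
  "rows": [
    {"x":0,"y":0,"z":0.001,"spin":0,"fingers":-1},
    {"x":0,"y":0,"z":0.002,"spin":0,"fingers":-1},
    {"x":0,"y":0,"z":0.002,"spin":0,"fingers":-1}
  ]
}}

```text
time_s: 12.32
tcp_pos: [0.6856, -0.2295, 0.1035]
eef_rot: [180.0, -0.1, -174.1]
contact_force: [-7.2, 1.1, 4.1]
gripper_width: 0.016
gripper_force: 10.0
```

Call:
{"fn": "drive_tool", "kwargs": {
  "rows": [
    {"x":0,"y":0,"z":0.001,"spin":0,"fingers":-1},
    {"x":0,"y":0,"z":0.0015,"spin":0,"fingers":-1}
  ]
}}

```text
time_s: 12.58
tcp_pos: [0.6853, -0.2295, 0.102]
eef_rot: [180.0, -0.1, -174.1]
contact_force: [-8.6, 1.6, 6.6]
gripper_width: 0.0158
gripper_force: 10.0
```

```bash
python3 - <<'E'
from h import *
import cv2
im,M=shot('w7')
P=M@np.linalg.inv(Ttc)
for th in (8,15):
    G=P@T([0,0,0],[180,0,180])@T([0,0,0],[0,-th,0])
    print(th,proj(Kw,M,tf(G,np.array(PC+PH)-[0,0,.0315])).round(0).tolist()[2:])
g=cv2.cvtColor(im,6).astype(int)
gy=np.abs(np.diff(g[125:190,280:360].mean(1)));k=np.argsort(-gy)[:4];print('rows',[(125+i,round(gy[i])) for i in k])
row=155+5
for a,b in((170,225),(410,470)):
    d=np.abs(np.diff(g[row:row+10,a:b].mean(0)));k=np.argsort(-d)[:4];print('cols',[(a+i,round(d[i])) for i in k])
E
```

```text
12.575 [ 0.6853 -0.2295  0.102 ] [ 1.7999e+02 -1.2000e-01 -1.7412e+02] [-8.6  1.6  6.6] [ -3.1  31.   -2.2   0.  -56.9 -81. ]
8 [[192.0, 149.0], [444.0, 149.0], [395.0, 235.0], [241.0, 235.0]]
15 [[198.0, 155.0], [439.0, 155.0], [394.0, 240.0], [242.0, 240.0]]
rows [(np.int64(147), 49), (np.int64(148), 34), (np.int64(144), 13), (np.int64(143), 11)]
cols [(np.int64(194), 18), (np.int64(195), 13), (np.int64(196), 7), (np.int64(207), 4)]
cols [(np.int64(443), 16), (np.int64(442), 15), (np.int64(444), 3), (np.int64(420), 3)]
```

```bash
cat >> h.py <<'E'
import cv2
def feats(im):
    h=cv2.cvtColor(im,cv2.COLOR_BGR2HSV);m=((h[...,0]>10)&(h[...,0]<32)&(h[...,1]>110)&(h[...,2]>110)).astype(np.uint8)
    m=cv2.morphologyEx(m,cv2.MORPH_CLOSE,np.ones((7,7)));R_=[]
    for a in(255,330):
        ys,xs=np.nonzero(m[150:195,a:a+55]);
        R_.append([(xs.min()+xs.max())/2+a,(ys.min()+ys.max())/2+150])
    g=cv2.GaussianBlur(cv2.cvtColor(im,6),(0,0),.7).astype(float)
    def sub(p,o):
        d=np.abs(np.diff(p));k=np.argmax(d);w=d[max(k-1,0):k+2];return o+max(k-1,0)+(w*np.arange(len(w))).sum()/w.sum()+.5
    v=sub(g[135:160,300:345].mean(1),135)
    S=[(sub(g[r-2:r+3,a:b].mean(0),a),r) for r in(165,185) for a,b in((180,206),(432,462))]
    return np.array(R_),v,S
def inplate(th,dx,dz): # plate frame (underside centre) in tool frame; grip height .0315+dz, dx= plate centre shift along plate x
    return T([0,0,0],[180,0,180])@T([0,0,0],[0,-th,0])@T([dx,0,-.0315-dz],[0,0,0])
RX=[None]
def fitplate(im,M,ring=None,free=3):
    R_,v,S=feats(im);P=M@np.linalg.inv(Ttc)
    def res(q):
        p=np.r_[q[:free],np.zeros(3-free)] if ring is not None else np.r_[0,0,0]
        a,b=(ring if ring is not None else q);A=lambda X:proj(Kw,M,tf(P@inplate(*p),X))
        o=list((A([[-a,-b,.005],[-a,b,.005]])-R_).ravel()) if 1 else []
        if ring is not None:
            o.append(A([[-.065,0,.005]])[0,1]-v)
            for (u,r),y in zip(S,(-.075,.075)*2):
                L=A([[-.065,y,.005],[-.02,y,.005]]);t=(r-L[0,1])/(L[1,1]-L[0,1]);o.append(L[0,0]+t*(L[1,0]-L[0,0])-u)
        return np.array(o)
    s=least_squares(res,[5,0,0] if ring is not None else [.05,.02],x_scale=[1,.001,.001] if ring is not None else [.01,.01])
    return s.x,s.fun.round(1),(R_,v,S)
E
python3 - <<'E'
from h import *
L=lambda n:(cv2.imread(f'pics/{n}.png'),np.load(f'pics/{n}.npy'))
q,f,F=fitplate(*L('w4'));print(q,f,F)
for n in('w4','w5','w6','w7'):
    x,f,F=fitplate(*L(n),ring=q);print(n,x.round(4),f)
E
```

```text
Traceback (most recent call last):
  File "h.py", line 40, in fitplate
    R_,v,S=feats(im);P=M@np.linalg.inv(Ttc)
           ~~~~~^^^^
  File "h.py", line 29, in feats
    R_.append([(xs.min()+xs.max())/2+a,(ys.min()+ys.max())/2+150])
                ~~~~~~^^
ValueError: zero-size array to reduction operation minimum which has no identity
```

```bash
sed -i 's/h\[...,0\]>10)&(h\[...,0\]<32)&(h\[...,1\]>110)&(h\[...,2\]>110)/h[...,0]>5)\&(h[...,0]<40)\&(h[...,1]>70)\&(h[...,2]>90)/' h.py
python3 - <<'E'
from h import *
L=lambda n:(cv2.imread(f'pics/{n}.png'),np.load(f'pics/{n}.npy'))
im=L('w4')[0];print(cv2.cvtColor(im,cv2.COLOR_BGR2HSV)[169,270:290].tolist())
q,f,F=fitplate(*L('w4'));print(q,f,F)
for n in('w4','w5','w6','w7'):
    x,f,F=fitplate(*L(n),ring=q);print(n,x.round(4),f)
E
```

```text
[[21, 61, 191], [20, 107, 201], [20, 112, 203], [20, 111, 198], [21, 89, 154], [25, 33, 100], [84, 15, 84], [90, 19, 82], [90, 16, 82], [90, 19, 82], [90, 16, 82], [90, 16, 82], [90, 16, 82], [96, 16, 82], [90, 16, 82], [68, 12, 85], [22, 58, 119], [21, 101, 181], [21, 109, 203], [21, 109, 205]]
[0.05055716 0.02219654] [-0.9  0.2 -0.9 -0.2] (array([[280.5, 168.5],
       [357.5, 169. ]]), np.float64(142.3097636574971), [(np.float64(187.36363636363637), 165), (np.float64(450.42009132420094), 165), (np.float64(187.58962264150944), 185), (np.float64(447.64663461538464), 185)])
w4 [ 8.1768e+00 -3.5000e-03 -8.9000e-03] [-1.3  0.  -0.6 -0.4  0.4 -0.8 -0.9  0.5  0.4]
w5 [ 7.477e+00 -1.700e-03 -2.300e-03] [-0.9 -0.5 -0.5 -0.5  1.  -0.7 -0.6 -0.9 -0.9]
w6 [ 7.2378e+00 -1.6000e-03 -2.8000e-03] [-1.  -0.5 -0.8 -0.5  1.  -1.1 -1.  -1.3 -1.3]
w7 [ 1.15532e+01 -2.00000e-03 -2.50000e-03] [-1.1 -0.4 -0.2 -0.3  0.7 -0.9 -0.9 -0.8 -1. ]
```

Call:
{"fn": "drive_tool", "kwargs": {
  "rows": [
    {"x":0,"y":0,"z":0.001,"spin":0,"fingers":-1},
    {"x":0,"y":0,"z":0.002,"spin":0,"fingers":-1},
    {"x":0,"y":0,"z":0.002,"spin":0,"fingers":-1}
  ]
}}

```text
time_s: 13.0
tcp_pos: [0.6855, -0.2295, 0.1008]
eef_rot: [-180.0, -0.1, -174.1]
contact_force: [-9.4, 2.9, 9.9]
gripper_width: 0.0159
gripper_force: 10.0
```

Call:
{"fn": "drive_tool", "kwargs": {
  "rows": [
    {"x":0,"y":0,"z":0.001,"spin":0,"fingers":-1},
    {"x":0,"y":0,"z":0.0015,"spin":0,"fingers":-1}
  ]
}}

```text
time_s: 13.25
tcp_pos: [0.6863, -0.2295, 0.1001]
eef_rot: [-180.0, 0.0, -174.1]
contact_force: [-8.7, 4.4, 13.1]
gripper_width: 0.0161
gripper_force: 10.0
```

```bash
python3 - <<'E'
from h import *
im,M=shot('w8')
x,f,F=fitplate(im,M,ring=(.0505,.0222));print(x.round(4),f)
E
```

```text
13.25 [ 0.6863 -0.2295  0.1001] [-1.7997e+02  1.0000e-02 -1.7409e+02] [-8.7  4.4 13.1] [ -3.1  31.1  -2.3   0.  -56.6 -81. ]
[ 1.32744e+01 -3.30000e-03 -4.50000e-03] [-1.2 -0.3 -0.1 -0.3  0.6 -1.  -1.  -1.2 -1.4]
```

It now looks flat: the fit gives 13–15° with a grip height of about 27 mm, and force and height agree. I'll firm up the grip, lift along the face normal and move downhill to hover over the studs.

Call:
{"fn": "drive_tool", "kwargs": {
  "rows": [
    {"x":0,"y":0,"z":-0.002,"spin":0,"fingers":-1},
    {"x":0.001,"y":0,"z":-0.006,"spin":0,"fingers":-1},
    {"x":0.003,"y":0,"z":-0.013,"spin":0,"fingers":-1},
    {"x":0.006,"y":0,"z":-0.022,"spin":0,"fingers":-1},
    {"x":0.02,"y":0,"z":-0.0185,"spin":0,"fingers":-1},
    {"x":0.035,"y":0,"z":-0.0145,"spin":0,"fingers":-1},
    {"x":0.05,"y":0,"z":-0.0105,"spin":0,"fingers":-1},
    {"x":0.065,"y":0,"z":-0.0065,"spin":0,"fingers":-1},
    {"x":0.074,"y":-0.001,"z":-0.004,"spin":0,"fingers":-1},
    {"x":0.074,"y":-0.001,"z":-0.004,"spin":0,"fingers":-1}
  ],
  "newtons": 18
}}

```text
time_s: 14.55
tcp_pos: [0.6127, -0.2382, 0.1016]
eef_rot: [180.0, -0.0, -174.1]
contact_force: [0.1, 0.2, -4.0]
gripper_width: 0.0157
gripper_force: 18.0
```

```bash
python3 - <<'E'
from h import *
im,M=shot('w9')
P=M@np.linalg.inv(Ttc)
J=np.linalg.inv(jig([.6205,-.2366,5.85]));print('tcp in jig',tf(J,P[:3,3][None]).round(4))
try:
    x,f,F=fitplate(im,M,ring=(.0505,.0222));print(x.round(4),f)
    print('holes in jig',tf(J@P@inplate(*x),[[-.012,0,0]]).round(4))
    R_,v,S=F
    for n in(12,14,15,16):  # tilt fixed: fit dx,dz on rings+edge
        g=lambda q:np.r_[(proj(Kw,M,tf(P@inplate(n,*q),[[-.0505,-.0222,.005],[-.0505,.0222,.005]]))-R_).ravel(),proj(Kw,M,tf(P@inplate(n,*q),[[-.065,0,.005]]))[0,1]-v]
        s=least_squares(g,[0,0],x_scale=.001);print(n,s.x.round(4),s.fun.round(1),tf(J@P@inplate(n,*s.x),[[-.012,0,0]]).round(4))
except Exception as e: print(e)
E
```

```text
14.55 [ 0.6127 -0.2382  0.1016] [ 1.8000e+02 -1.0000e-02 -1.7413e+02] [ 0.1  0.2 -4. ] [ -4.3  25.6 -11.7   0.  -52.7 -79.8]
tcp in jig [[ 0.0044 -0.0008  0.0471]]
[ 1.19004e+01 -2.80000e-03 -3.10000e-03] [-1.2 -0.3 -0.6 -0.3  0.6 -1.  -0.9 -0.9 -1.1]
holes in jig [[-0.0119 -0.0008  0.0195]]
12 [-0.0028 -0.0029] [-1.1 -0.4 -0.7 -0.3  0.7] [[-0.0119 -0.0008  0.0193]]
14 [-0.0036 -0.0049] [-1.1 -0.4 -0.7 -0.3  0.7] [[-0.0117 -0.0008  0.0207]]
15 [-0.004  -0.0059] [-1.1 -0.4 -0.7 -0.4  0.8] [[-0.0116 -0.0008  0.0214]]
16 [-0.0043 -0.0069] [-1.1 -0.4 -0.7 -0.4  0.8] [[-0.0115 -0.0008  0.0222]]
```

View pics/w9.png

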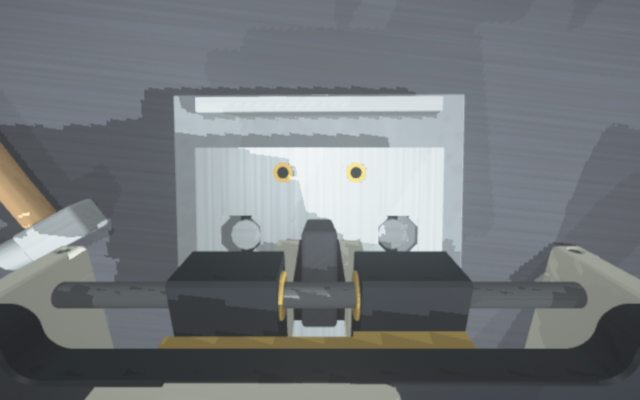

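The heads show neatly through the keyhole large ends: heads near (245,234) and (397,234), holes near (240,234) and (398,234). I'll descend along the face normal with about 1 mm of uphill correction.

Call:
{"fn": "drive_tool", "kwargs": {
  "rows": [
    {"x":-0.001,"y":0.0005,"z":0,"spin":0,"fingers":-1},
    {"x":-0.0018,"y":0.0005,"z":0.003,"spin":0,"fingers":-1},
    {"x":-0.0026,"y":0.0005,"z":0.006,"spin":0,"fingers":-1},
    {"x":-0.0034,"y":0.0005,"z":0.009,"spin":0,"fingers":-1},
    {"x":-0.0041,"y":0.0005,"z":0.0115,"spin":0,"fingers":-1}
  ]
}}

```text
time_s: 15.22
tcp_pos: [0.6174, -0.2371, 0.0897]
eef_rot: [180.0, -0.0, -174.1]
contact_force: [-0.7, 1.1, -5.2]
gripper_width: 0.0159
gripper_force: 18.0
```

Call:
{"fn": "drive_tool", "kwargs": {
  "rows": [
    {"x":-0.0004,"y":0,"z":0.0015,"spin":0,"fingers":-1},
    {"x":-0.0008,"y":0,"z":0.003,"spin":0,"fingers":-1}
  ],
  "newtons": 12
}}

```text
time_s: 15.48
tcp_pos: [0.6182, -0.237, 0.087]
eef_rot: [-180.0, -0.0, -174.1]
contact_force: [0.1, 0.0, -4.4]
gripper_width: 0.0158
gripper_force: 12.0
```

There's no force and the underside is well below the head tops, so the heads are in the holes. I'll go on down to the face.

Call:
{"fn": "drive_tool", "kwargs": {
  "rows": [
    {"x":-0.0004,"y":0,"z":0.0015,"spin":0,"fingers":-1},
    {"x":-0.0008,"y":0,"z":0.003,"spin":0,"fingers":-1}
  ],
  "newtons": 10
}}

```text
time_s: 15.72
tcp_pos: [0.619, -0.2369, 0.084]
eef_rot: [-180.0, 0.0, -174.1]
contact_force: [0.1, 0.7, -5.2]
gripper_width: 0.0161
gripper_force: 10.0
```

Call:
{"fn": "drive_tool", "kwargs": {
  "rows": [
    {"x":-0.0002,"y":0,"z":0.001,"spin":0,"fingers":-1},
    {"x":-0.0005,"y":0,"z":0.002,"spin":0,"fingers":-1}
  ]
}}

```text
time_s: 15.98
tcp_pos: [0.6194, -0.2369, 0.0821]
eef_rot: [-180.0, -0.0, -174.1]
contact_force: [-3.7, 2.3, 8.0]
gripper_width: 0.0158
gripper_force: 10.0
```

```bash
python3 - <<'E'
from h import *
im,M=shot('w10')
P=M@np.linalg.inv(Ttc)
J=np.linalg.inv(jig([.6205,-.2366,5.85]));print('tcp in jig',tf(J,P[:3,3][None]).round(4))
x,f,F=fitplate(im,M,ring=(.0505,.0222));print(x.round(4),f,tf(J@P@inplate(*x),[[-.012,0,0]]).round(4))
E
```

```text
15.975 [ 0.6194 -0.2369  0.0821] [-180.     -0.   -174.11] [-3.7  2.3  8. ] [ -4.1  27.2 -11.9   0.  -50.9 -80. ]
tcp in jig [[ 0.006  -0.0002  0.0264]]
[ 1.33174e+01 -3.30000e-03 -4.60000e-03] [-1.2 -0.3 -1.1 -0.3  0.6 -1.1 -0.9 -1.2 -1.3] [[-0.0101 -0.0002 -0.    ]]
```

It's flat on the face: grip height 26.4 mm as before, holes at x ≈ -10 mm. Now I'll slide it down the slope.

Call:
{"fn": "drive_tool", "kwargs": {
  "rows": [
    {"x":0,"y":0,"z":0,"spin":0,"fingers":-1},
    {"x":0,"y":0,"z":0,"spin":0,"fingers":-1},
    {"x":0.002,"y":0,"z":0.0004,"spin":0,"fingers":-1},
    {"x":0.004,"y":0,"z":0.0009,"spin":0,"fingers":-1},
    {"x":0.006,"y":0,"z":0.0014,"spin":0,"fingers":-1}
  ]
}}

```text
time_s: 16.65
tcp_pos: [0.6132, -0.2375, 0.0805]
eef_rot: [180.0, -0.0, -174.1]
contact_force: [0.2, 0.3, -4.1]
gripper_width: 0.0159
gripper_force: 10.0
```

Call:
{"fn": "drive_tool", "kwargs": {
  "rows": [
    {"x":0.002,"y":0,"z":0.0005,"spin":0,"fingers":-1},
    {"x":0.004,"y":0,"z":0.001,"spin":0,"fingers":-1},
    {"x":0.006,"y":0,"z":0.0016,"spin":0,"fingers":-1}
  ]
}}

```text
time_s: 17.02
tcp_pos: [0.6074, -0.2381, 0.079]
eef_rot: [-180.0, 0.0, -174.1]
contact_force: [0.2, 0.1, -3.9]
gripper_width: 0.0163
gripper_force: 10.0
```

Call:
{"fn": "drive_tool", "kwargs": {
  "rows": [
    {"x":0.002,"y":0,"z":0.0008,"spin":0,"fingers":-1},
    {"x":0.004,"y":0,"z":0.0013,"spin":0,"fingers":-1},
    {"x":0.006,"y":0,"z":0.0018,"spin":0,"fingers":-1},
    {"x":0.008,"y":0,"z":0.0023,"spin":0,"fingers":-1},
    {"x":0.01,"y":0,"z":0.0028,"spin":0,"fingers":-1}
  ]
}}

```text
time_s: 17.65
tcp_pos: [0.5974, -0.2391, 0.0762]
eef_rot: [180.0, 0.0, -174.1]
contact_force: [-0.5, 0.2, -3.4]
gripper_width: 0.016
gripper_force: 10.0
```

Call:
{"fn": "drive_tool", "kwargs": {
  "rows": [
    {"x":0.001,"y":0,"z":0.0003,"spin":0,"fingers":-1},
    {"x":0.002,"y":0,"z":0.0006,"spin":0,"fingers":-1},
    {"x":0.003,"y":0,"z":0.0008,"spin":0,"fingers":-1}
  ]
}}

```text
time_s: 18.02
tcp_pos: [0.5946, -0.2394, 0.0754]
eef_rot: [-180.0, 0.0, -174.1]
contact_force: [1.3, -0.1, -3.7]
gripper_width: 0.0158
gripper_force: 10.0
```

```bash
python3 - <<'E'
from h import *
im,M=shot('w11')
P=M@np.linalg.inv(Ttc)
J=np.linalg.inv(jig([.6205,-.2366,5.85]));print('tcp in jig',tf(J,P[:3,3][None]).round(4))
x,f,F=fitplate(im,M,ring=(.0505,.0222));print(x.round(4),f,tf(J@P@inplate(*x),[[-.012,0,0]]).round(4))
E
```

```text
18.025 [ 0.5946 -0.2394  0.0754] [-180.      0.   -174.11] [ 1.3 -0.1 -3.7] [ -4.5  25.9 -15.3   0.  -48.8 -79.6]
tcp in jig [[-0.0199 -0.0002  0.0265]]
[ 1.27763e+01 -3.00000e-03 -3.80000e-03] [-1.1 -0.1 -0.7 -0.   0.1 -0.9 -1.  -0.9 -1. ] [[-0.0359 -0.0002 -0.0006]]
```

About 1 mm to go. I'll push gently until the ledge answers.

Call:
{"fn": "drive_tool", "kwargs": {
  "rows": [
    {"x":0.0007,"y":0,"z":0.0003,"spin":0,"fingers":-1},
    {"x":0.0015,"y":0,"z":0.0006,"spin":0,"fingers":-1}
  ]
}}

```text
time_s: 18.32
tcp_pos: [0.5941, -0.2395, 0.0754]
eef_rot: [-180.0, 0.1, -174.1]
contact_force: [4.7, 3.4, 0.8]
gripper_width: 0.0156
gripper_force: 10.0
```

Call:
{"fn": "drive_tool", "kwargs": {
  "rows": [
    {"x":0.0005,"y":0,"z":0.0003,"spin":0,"fingers":-1},
    {"x":0.001,"y":0,"z":0.0006,"spin":0,"fingers":-1}
  ]
}}

```text
time_s: 18.58
tcp_pos: [0.5941, -0.2395, 0.0755]
eef_rot: [-179.9, 0.2, -174.1]
contact_force: [5.7, 4.2, 2.7]
gripper_width: 0.016
gripper_force: 10.0
```

The arm has stopped against the ledge at about 7 N. I'll release with a small opening only, so the fingers stay clear of the stud heads, then lift straight up.

Call:
{"fn": "drive_tool", "kwargs": {
  "rows": [
    {"x":-0.001,"y":0,"z":-0.0006,"spin":0,"fingers":-1},
    {"x":-0.001,"y":0,"z":-0.0006,"spin":0,"fingers":-0.45},
    {"x":-0.001,"y":0,"z":-0.0006,"spin":0,"fingers":-0.45},
    {"x":-0.001,"y":0,"z":-0.0006,"spin":0,"fingers":-0.45}
  ]
}}

```text
time_s: 19.08
tcp_pos: [0.5926, -0.2398, 0.0747]
eef_rot: [180.0, -0.0, -174.1]
contact_force: [-0.4, -0.2, 1.0]
gripper_width: 0.024
gripper_force: 0.0
```

Call:
{"fn": "drive_tool", "kwargs": {
  "rows": [
    {"x":0,"y":0,"z":-0.004,"spin":0,"fingers":-0.45},
    {"x":0,"y":0,"z":-0.015,"spin":0,"fingers":-0.45},
    {"x":0,"y":0,"z":-0.035,"spin":0,"fingers":-0.45},
    {"x":0,"y":0,"z":-0.06,"spin":0,"fingers":-0.45},
    {"x":-0.03,"y":0,"z":-0.1,"spin":0,"fingers":-0.45},
    {"x":-0.07,"y":0,"z":-0.14,"spin":0,"fingers":-0.45},
    {"x":-0.09,"y":0,"z":-0.165,"spin":0,"fingers":-0.45},
    {"x":-0.09,"y":0,"z":-0.165,"spin":0,"fingers":-0.45}
  ]
}}

```text
time_s: 20.08
tcp_pos: [0.6847, -0.2304, 0.2429]
eef_rot: [-179.9, 0.3, -174.1]
contact_force: [-0.7, 0.2, -0.4]
gripper_width: 0.0242
gripper_force: 0.0
```

```bash
python3 - <<'E'
from h import *
im,M=shot('w12')
Jg=jig([.6205,-.2366,5.85])
# expected pixels if home: lower corners, upper corners, rings (plate top)
c=np.array([-.025,0,0]);X=np.array(PC+[[-.0505,.0222,.005],[-.0505,-.0222,.005]])+c
E=proj(Kw,M,tf(Jg,X));print(E.round(1).tolist())
h=cv2.cvtColor(im,cv2.COLOR_BGR2HSV);m=((h[...,0]>5)&(h[...,0]<40)&(h[...,1]>70)&(h[...,2]>90)).astype(np.uint8)
for u,v in E[4:].astype(int):
    ys,xs=np.nonzero(m[v-10:v+11,u-10:u+11]);print(xs.mean()+u-10,ys.mean()+v-10,len(xs)) if len(xs) else print('none')
g=cv2.cvtColor(im,6).astype(int);cu=int(E[2:4,0].mean());v0=int(E[2,1]);print(cu,v0,g[v0-14:v0+12,cu-30:cu+30].mean(1).round())
for a,v in((int(E[3,0]),0),(int(E[2,0]),0)): r=(v0+int(E[0,1]))//2; print(a,r,g[r-3:r+4,a-10:a+11].mean(0).round())
E
```

```text
20.075 [ 0.6847 -0.2304  0.2429] [-179.92    0.25 -174.07] [-0.7  0.2 -0.4] [ -3.2  24.9   7.    0.  -71.8 -80.9]
[[388.8, 162.7], [249.2, 162.4], [247.9, 38.0], [390.7, 38.3], [340.3, 52.3], [298.2, 52.2]]
340.5692307692308 52.6 65
298.55384615384617 52.707692307692305 65
319 37 [112. 125. 182. 214. 214. 215. 217. 218. 219. 220. 220. 208. 175. 151.
 152. 181. 211. 220. 221. 221. 221. 222. 222. 222. 221. 219.]
390 99 [230. 230. 230. 231. 232. 230. 227. 229. 230. 229. 218. 194. 183. 182.
 183. 186. 186. 186. 186. 186. 186.]
247 99 [180. 181. 181. 180. 180. 177. 163. 152. 142. 136. 137. 155. 213. 222.
 215. 213. 211. 201. 194. 197. 197.]
```

The rings of the released template sit within 0.5 px (about 0.5 mm) of the home prediction, and the arm is clear. I'll hand it in.

```bash
python3 -c "
from plant import r
print(r.close_job())"
```

```text
the job is handed in; nothing more can be done
None
```

The template is on the jig, flat over both studs, slid down until it met the ledge, and released. In the last camera check it sat within about 0.5 mm of home, and the job is handed in; no verdict came back. The highest wrist reading was about 23 N against the 40 N limit.

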